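Shut the marked purge-air valve under the sliding cover

TASK

Purge air has to be shut off: with closed fingers, push the cover of the grey valve box fully aside to the left onto the flat deck, so that the two valve levers lie open to view. Then push the marked lever, the one with the round disc at its end, clockwise until it is fully shut, pointing towards the robot. Only push: the cover must stay down on the box, and the plain bar lever and the things standing about are left alone.

Things in the scene. Friction and masses are not known exactly. Their poses are not given: they have to be found in the camera images.
- manifold: fixed grey valve box on the worktop, 270 (its x) x 275 (its y) x 50 mm high. Origin: centre of its underside; its x points away from the robot, y to the left; it may be turned up to 0.2 rad. Strips 7 mm high on its rim (to z 57 mm) guide and stop the cover, at |x| over 122 mm and |y| over 129.5 mm. Two brass hose ends stick out 15 mm on the right, at z 20 mm
- well (a point): centre of the mouth of the box's open-topped well, at box y -60 mm, z 50 mm. The well holds the two valves and is 220 (x) x 115 (y) mm inside, its floor 6 mm above the worktop. Under the levers, pipes and valve bodies reach up to z 27 mm
- deck (a point): centre of the flat solid deck in the box's left part, at box y +63 mm, z 50 mm; the cover slides onto it and then lies centred over this point. Right of the box a fixed stereo microscope, about 0.4 m high, fills about world x 0.47 to 0.80, y -0.20 to +0.08 m: go round in front of it
- cover: loose aluminium cover plate, about 0.35 kg, 240 (x) x 133 (y) x 6 mm, axes as the box's. Origin: centre of its underside, 50 mm above the worktop. At the start it lies over the well, at box y about -60 mm; pushed fully aside against the left stop it is at box y +63 mm. It slides along box y with a few newtons and has no latch
- cover_block (a point): centre of the ribbed grey push block on the middle of the cover: 120 (x) x 70 (y) mm, standing from the plate's top (6 mm) to 23 mm above the plate's underside; this point is 14 mm above the underside, at z 64 mm. Push at the middle of its right side to slide the cover left; 31 mm of plate lie free beside it
- valve_disc_lever (a joint): angle of the marked lever, with the round disc at its free end: 0 = open, pointing to the box's -y (right, along its pipe); pi/2 = shut, pointing to the box's -x (towards the robot, across the pipe), at a hard stop. Closes clockwise seen from above, needs about 2 N at its end, has no spring and stays where it is left
- valve_disc_pivot (a point): the marked lever's upright turning axis at the lever's mid-height (z 39 mm). It lies at box y -35 mm and box x -47 or +62 mm (the two valves change places)
- valve_disc_end (a point): centre of the round disc at the marked lever's free end, 42 mm from its turning axis. The disc is 24 mm across; disc and arm stand from z 33 to 46 mm; the arm is 11 mm wide
- valve_bar_lever (a joint): angle of the other lever, a plain straight bar (53 mm long from its axis, 11 mm wide, z 33 to 45 mm) in the same well; same sense: 0 = open. To be left as it is
- valve_bar_end (a point): point on the plain bar lever, 42 mm from its turning axis, mid-height (z 39 mm)
- loupe: black eyepiece-like loupe, 39 mm wide, 38 mm high, standing near the box's right side. Origin: centre of its underside. A bystander
- specimen_2: round specimen puck, 30 mm wide, 16 mm high, at the left side of the box. Origin: centre of its underside. A bystander
- specimen_3: round specimen puck, 30 mm wide, 13 mm high, behind the box. Origin: centre of its underside. A bystander
- marker_black: marker pen lying behind the box, 136 x 17 x 19 mm. Origin: centre of its underside. A bystander
- oil_bottle: small dropper bottle standing behind the box, 27 mm wide, 49 mm high. Origin: centre of its underside. A bystander
- usb_stick: memory stick lying near the front edge, 56 x 18 x 9 mm. Origin: centre of its underside. A bystander
- tweezers: steel tweezers lying near the front edge, 120 x 12 x 9 mm. Origin: centre of its underside. A bystander

How it is judged (in metres and radians):
On the way, in this order (a step that is already met when the one before it is completed fails the run):
1. the cover is slid aside to the left, clear of both levers (y of cover_block in the frame of manifold above 0.045 m), for 0.2 s.
2. the marked lever is pushed shut (value of joint valve_disc_lever above 1.4 rad), for 0.2 s.
At the end, for the whole second after the job is handed in: the cover lies flat on the box (raised less than 6 mm, tilted less than 0.06 rad), its block's centre at box y over +45 mm (fully aside is +63); the marked lever stands at over 1.40 rad (fully shut is 1.57) and at rest; the plain bar lever is still open (under 0.45 rad) (y of cover_block in the frame of manifold above 0.045 m and z of cover_block in the frame of manifold below 0.07 m and value of joint valve_disc_lever above 1.4 rad and value of joint valve_bar_lever below 0.45 rad and velocity of joint valve_disc_lever below 0.05 rad/s and angle between cover_block's own z axis and vertical below 0.06 rad); the robot touches nothing.
It fails at once if the cover is lifted or tipped (z of cover_block in the frame of manifold above 0.074 m or angle between cover_block's own z axis and vertical above 0.12 rad).
It fails at once if the plain bar lever is turned (value of joint valve_bar_lever above 0.45 rad).
It fails at once if a bystander is moved or lifted by more than 25 mm (distance of any of loupe, specimen_2, specimen_3, marker_black, oil_bottle, usb_stick, tweezers from where it was at the start of the episode above 0.025 m).
It also fails if it takes over 45 s, if anything falls off the work surface, if the arm or the gripper's body presses on something with over 40 N, if the wrist force passes 120 N, or if a joint passes its speed limit or range.

ROBOT

A 6-joint arm with a two-finger parallel gripper is mounted at the origin on a cart in front of the work surface, level with it; the furniture and walls round the work are solid. World frame = base frame: x ahead of the robot, y to its left, z up, the work surface at z = 0. Lengths are in mm, angles in degrees, forces in N, time in s.
With the tool pointing down it reaches from about 350 to 850 mm from the base axis. Payload 8.1 kg.
Tool frame: the origin (TCP) lies midway between the tips of the shut fingers; the grasp point (between the pads) lies 19 mm behind it; z points along the fingers, y is the direction in which the jaws open and shut (so a half turn about z gives the same grasp; the last joint's range is limited). The gripper opens to 85 mm and grips with 20 to 120 N. Pads are 22 mm wide; open, the fingers measure 114 mm over their backs; the gripper's body (76 mm by 85 mm) begins 54 mm behind the grasp point. The pads swing forward as they close: fully open they stand 13 mm farther back than shut.
Start: joints at [63.862, 7.471, 85.268, -0, 87.261, -4.893], TCP at [217.396, 559.236, 231.292] pointing down, gripper open.
Joint ranges: [-169.43, 169.43], [-51.17, 129.36], [1.28, 143.12], [-76.62, 256.62], [0, 156.53], [-152.29, 152.29]. Speed limits (degrees/s): [136.94, 136.94, 159.86, 180, 180, 180].

INTERFACE

Orientations are given as [roll, pitch, yaw] about the fixed x, y, z axes, in that order (R = Rz(yaw) Ry(pitch) Rx(roll)).
In Python, from bench import r gives the robot as it stands.
- The arm moves only by the tool carry_out, never from a script. Its argument "increments" is a list of rows, each a list of 3 entries, a list of its own where there are three numbers: the shift along the tool's x, y, z in m, then the turn, a rotation vector about the tool's x, y, z in rad, then the closure, from 0 (fully open) to 1 (shut). A call has 1 to 12 rows; each row shifts and turns the pose as measured when the row begins, along the tool's axes as they then stand; what a row does not reach is not made up. A row lasts 1/10 s, in which the tool goes at most 50 mm and 8.59 degrees, less where a joint would pass 70% of its speed; a pose out of reach is approached as far as the arm can. A call with a gripper value outside its range is refused whole. The fingers move at their own pace and stop on an object; "newtons" is the grip in N (left out, the last holds). Time passes only in rows, so rows that do not move let the fingers close. It gives the time, the measured TCP pose, the force and the opening at its end, in the units of the state.
- r.sense(): the state, without advancing time (a new reading comes with each control period).
- r.snapshot(name): name is "scene" or "top" or "wrist"; returns a dict with "image" (480x640x3 uint8, blue, green, red), "vertical_fov" (degrees; the focal length in pixels is half the picture's height over the tangent of half this angle, whatever the lens; pixels are square), "cx", "cy" (the principal point, pixels), "rvec" (rotation vector, rad) and "tvec" (3), from world to camera coordinates, as OpenCV has them. Camera axes: x right, y down, z forward; pixel columns grow to the right and rows downward; lengths in mm; the calibration is good to about 2 mm. A picture is of the moment at which its call begins. There is no depth.
- r.hand_in(): hands the job in, once; it reports no verdict.
The state is a dict: "time": time; "joint_pos": joint angles; "qd": joint speeds; "joint_efforts": joint torques, N m; "tool_pos": TCP position; "tcp_rot": TCP orientation; "ft_force": force on the tool from outside, world axes, zero at the start; "wrist_torque": the same for the moment, N m; "finger_gap": finger opening in mm.
Only numpy, scipy, OpenCV 4.12 (cv2) and the standard library are available. Lean on these libraries where they do the work, as an engineer would, in place of code of your own. Each camera call takes 0.05 s, during which the arm holds its last target.

## Working session

There is one attempt and no reset: what is moved stays moved. The work goes in short steps, Python scripts to look and compute and a tool call to move; the robot and the scene stay as the last step left them, time stands still between calls to the robot, and variables do not carry over. Pictures are saved under pics/ and viewed, and the job is handed in when it is done.

Besides the shell and the picture viewer there is one more tool, called after "Request:" by a JSON object that holds its "api" and its "payload", one argument or row to a line. carry_out: Moves the arm, as the interface text tells. Its arguments: {"type":"object","properties":{"increments":{"type":"array"},"newtons":{"type":"number"}},"required":["increments"]}

```bash
mkdir -p pics; ls; cat > h.py <<'E'
import numpy as np,cv2,pickle,sys
from bench import r
def snap(n,f):
    s=r.snapshot(n); cv2.imwrite(f'pics/{f}.png',s['image']); pickle.dump(s,open(f'{f}.pkl','wb')); return s
def cam(s):
    f=240/np.tan(np.radians(s['vertical_fov'])/2)
    K=np.array([[f,0,s['cx']],[0,f,s['cy']],[0,0,1]]);R=cv2.Rodrigues(np.array(s['rvec'],float))[0];return K,R,np.array(s['tvec'],float).ravel()
def back(s,uv,z):
    K,R,t=cam(s);c=-R.T@t;d=R.T@np.linalg.inv(K)@np.array([uv[0],uv[1],1.]);return c+d*(z-c[2])/d[2]
def proj(s,P):
    K,R,t=cam(s);p=(R@np.atleast_2d(P).T).T+t;p=p@K.T;return p[:,:2]/p[:,2:]
E
python3 - <<'E'
from h import *
for n in("scene","top","wrist"):
    s=snap(n,n+"0");print(n,s['vertical_fov'],s['cx'],s['cy'],s['rvec'],s['tvec'],[k for k in s])
print(r.sense())
E
```

```text
pics
scene 43.882358920765384 317.369317909925 242.01376040746118 [ 1.9504165  -0.46452751  0.31563873] [-434.74714544  220.71000716  892.13802709] ['image', 'vertical_fov', 'cx', 'cy', 'rvec', 'tvec']
top 44.10092572485179 322.7857607368887 251.08057527841748 [ 2.12805802 -2.17219151  0.10487818] [ 163.266435    557.24622177 1470.38014202] ['image', 'vertical_fov', 'cx', 'cy', 'rvec', 'tvec']
wrist 65.14973224524161 317.71728880481123 243.15222584974637 [-2.38067876 -1.63023715 -0.24215602] [-598.84681786  -39.12043634  378.87410483] ['image', 'vertical_fov', 'cx', 'cy', 'rvec', 'tvec']
{'time': 0.15, 'joint_pos': array([ 6.38628469e+01,  7.50818592e+00,  8.53151810e+01, -1.16131517e-03,
        8.72609996e+01, -4.89253577e+00]), 'qd': array([-0.10543338, -0.21360994, -0.24169518,  0.04716091,  0.02369757,
        0.1772838 ]), 'joint_efforts': array([ 1.40439093e-03, -5.70058250e+01, -5.01162708e+01, -1.19848964e-04,
        9.61183920e-03, -4.35861796e-05]), 'tool_pos': array([217.20370417, 558.85032389, 230.45169696]), 'tcp_rot': array([-1.79915842e+02, -6.03969694e-03,  1.58755435e+02]), 'ft_force': array([ 0.2500785 , -0.73013995,  0.82843857]), 'wrist_torque': array([0.01365809, 0.01900864, 0.00799414]), 'finger_gap': 85.28371002098399}
```

View pics/top0.png

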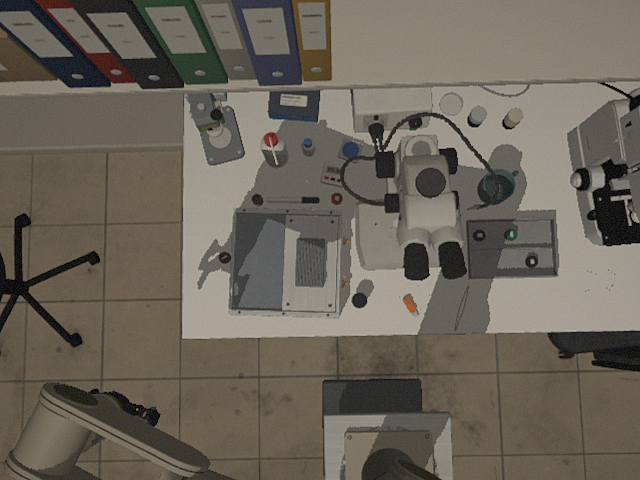

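View pics/scene0.png

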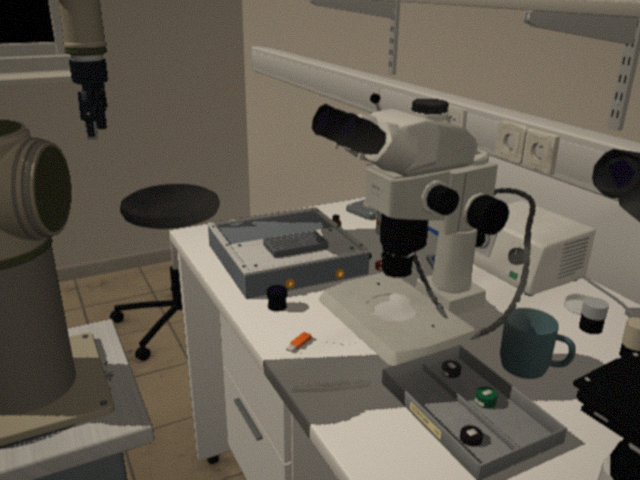

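View pics/wrist0.png

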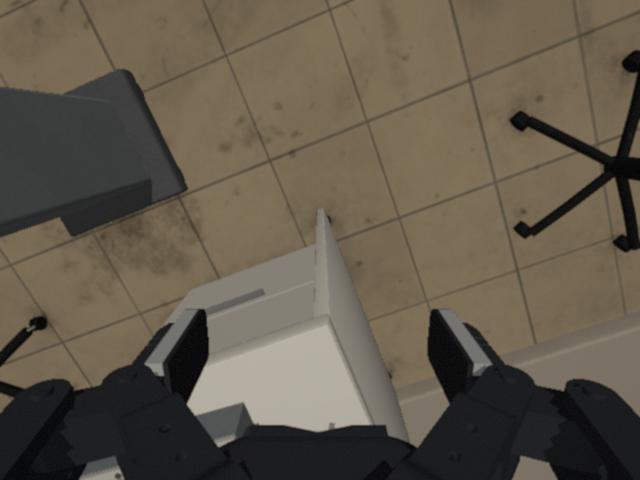

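```bash
python3 - <<'E'
import cv2
i=cv2.imread('pics/top0.png')[190:330,180:380]
cv2.imwrite('pics/crop0.png',cv2.resize(i,None,fx=4,fy=4,interpolation=cv2.INTER_CUBIC))
E
```

```text
(no output)
```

View pics/crop0.png

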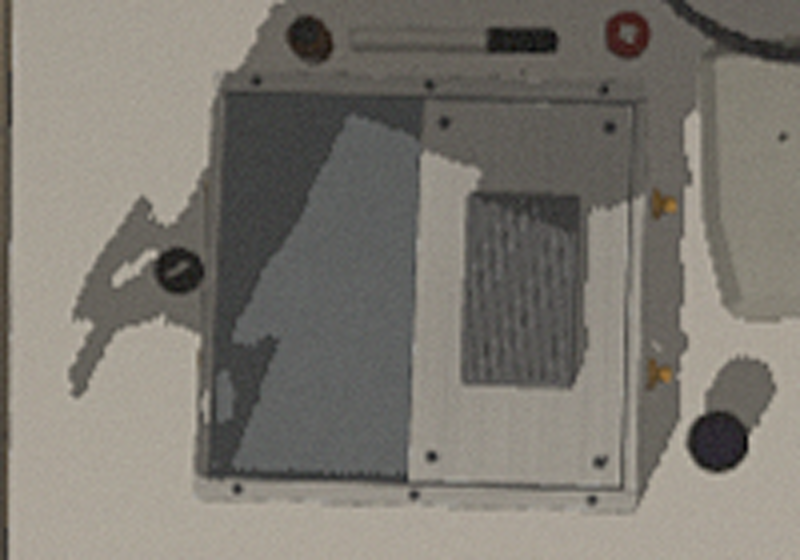

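```bash
python3 - <<'E'
from h import *
s=pickle.load(open('top0.pkl','rb'))
def q(p,z): return back(s,(180+p[0]/4-.375,190+p[1]/4-.375),z)
for nm,pts,z in(("cover",[(423,97),(636,100),(622,488),(409,482)],56),("block",[(470,193),(580,197),(573,386),(463,382)],73),("rimtop",[(222,75),(643,92),(636,508),(197,490)],57)):
    P=np.array([q(p,z) for p in pts]);print(nm,P.round(1).tolist(),P.mean(0).round(1))
    print(' sides',[np.linalg.norm(P[i]-P[i-1]).round(1) for i in range(4)], 'yaw',np.degrees([np.arctan2(*(P[i]-P[j])[[1,0]]) for i,j in((0,3),(1,2))]).round(2), np.degrees([np.arctan2(-(P[i]-P[j])[0],(P[i]-P[j])[1]) for i,j in((0,1),(3,2))]).round(2))
for nm,p,z in(("loupe",(717,441),38),("sp2",(180,271),16)):print(nm,q(p,z))
E
```

```text
cover [[654.7, 244.1, 56.0], [649.6, 109.7, 56.0], [406.5, 123.7, 56.0], [412.8, 255.6, 56.0]] [530.9 183.3  56. ]
 sides [np.float64(242.2), np.float64(134.5), np.float64(243.5), np.float64(132.0)] yaw [-2.73 -3.32] [-2.15 -2.73]
block [[590.4, 214.2, 73.0], [586.3, 145.9, 73.0], [469.2, 152.5, 73.0], [473.0, 220.1, 73.0]] [529.7 183.2  73. ]
 sides [np.float64(117.5), np.float64(68.4), np.float64(117.3), np.float64(67.8)] yaw [-2.91 -3.22] [-3.38 -3.26]
rimtop [[671.6, 371.3, 57.0], [654.5, 105.1, 57.0], [394.1, 115.4, 57.0], [410.4, 387.3, 57.0]] [532.6 244.8  57. ]
 sides [np.float64(261.7), np.float64(266.7), np.float64(260.6), np.float64(272.4)] yaw [-3.5  -2.25] [-3.69 -3.45]
loupe [434.9545709   63.61654167  38.        ]
sp2 [551.92486086 405.63788539  16.        ]
```

Request:
{"api": "carry_out", "payload": {
  "increments": [
    [[0, 0, 0], [0, 0, 0.14], 1],
    [[0, 0, 0], [0, 0, 0.14], 1],
    [[0, 0, 0], [0, 0, 0.14], 1],
    [[0, 0, 0], [0, 0, 0.14], 1],
    [[0, 0, 0], [0, 0, 0.14], 1],
    [[0, 0, 0], [0, 0, 0.14], 1],
    [[0, 0, 0], [0, 0, 0.14], 1],
    [[0, 0, 0], [0, 0, 0.14], 1],
    [[0, 0, 0], [0, 0, 0.14], 1],
    [[0, 0, 0], [-0.117, 0, 0], 1],
    [[0, 0, 0], [-0.117, 0, 0], 1],
    [[0, 0, 0], [-0.117, 0, 0], 1]
  ],
  "newtons": 40
}}

```text
time: 1.35
tool_pos: [220.6, 556.1, 226.6]
tcp_rot: [159.5, 0.3, 83.1]
ft_force: [0.3, -0.3, -1.9]
finger_gap: -0.2
```

```bash
cat >> h.py <<'E'
from scipy.spatial.transform import Rotation as Ro
def pose():
    s=r.sense();return s,np.array(s['tool_pos']),Ro.from_euler('xyz',s['tcp_rot'],degrees=True)
def box(p):  # box->world mm
    y=np.radians(-3.0);c,sn=np.cos(y),np.sin(y);p=np.array(p,float);return np.array([533+c*p[0]-sn*p[1],243+sn*p[0]+c*p[1],p[2]])
def tobox(p):
    y=np.radians(-3.0);c,sn=np.cos(y),np.sin(y);d=np.array(p)-[533,243,0];return np.array([c*d[0]+sn*d[1],-sn*d[0]+c*d[1],d[2]])
def go(tw):
    s,p,R=pose();print('tcp',p.round(1),np.array(s['tcp_rot']).round(1),'box',tobox(p).round(1),'F',s['ft_force'].round(1),'gap',round(s['finger_gap'],1),'t',s['time'])
    d=np.array(tw)-p;print(' d world',d.round(1),'tool',R.inv().apply(d).round(1), 'axes\n',R.as_matrix().round(3))
E
python3 - <<'E'
from h import *
go(box([0,-112,200]))
s=pickle.load(open('wrist0.pkl','rb'));K,R,t=cam(s);c=-R.T@t
R0=Ro.from_euler('xyz',[-179.9,0,158.755],degrees=True);print('cam in tool',R0.inv().apply(c-[217.2,558.9,230.5]))
E
```

```text
tcp [220.6 556.1 226.6] [159.5   0.3  83.1] box [-328.4  296.3  226.6] F [ 0.3 -0.3 -1.9] gap -0.2 t 1.35
 d world [ 306.5 -425.   -26.6] tool [-384.8  322.9  151.4] axes
 [[ 0.12   0.93   0.347]
 [ 0.993 -0.111 -0.047]
 [-0.006  0.35  -0.937]]
cam in tool [  73.91471454   -0.43045934 -142.18098992]
```

Request:
{"api": "carry_out", "payload": {
  "increments": [
    [[-0.035, 0.029, 0.012], [0, 0, 0], 1],
    [[-0.035, 0.029, 0.012], [0, 0, 0], 1],
    [[-0.035, 0.029, 0.012], [0, 0, 0], 1],
    [[-0.035, 0.029, 0.012], [0, 0, 0], 1],
    [[-0.035, 0.029, 0.012], [0, 0, 0], 1],
    [[-0.035, 0.029, 0.012], [0, 0, 0], 1],
    [[-0.035, 0.029, 0.012], [0, 0, 0], 1],
    [[-0.035, 0.029, 0.012], [0, 0, 0], 1],
    [[0, 0, 0], [0, 0, -0.07], 1],
    [[0, 0, 0], [0, 0, 0], 1]
  ]
}}

```text
time: 2.35
tool_pos: [437.4, 240.6, 214.4]
tcp_rot: [159.4, 2.2, 87.9]
ft_force: [-0.5, 0.2, -0.1]
finger_gap: -0.1
```

```bash
python3 - <<'E'
from h import *
go(box([0,-112,120]))
snap('scene','scene1');snap('wrist','wrist1')
E
```

```text
tcp [437.4 240.6 214.4] [159.4   2.2  87.9] box [-95.3  -7.4 214.4] F [-0.5  0.2 -0.1] gap -0.1 t 2.35
 d world [  89.7 -109.4  -94.4] tool [-102.3   53.1  125.1] axes
 [[ 0.036  0.936  0.35 ]
 [ 0.999 -0.02  -0.049]
 [-0.039  0.351 -0.936]]
```

View pics/scene1.png

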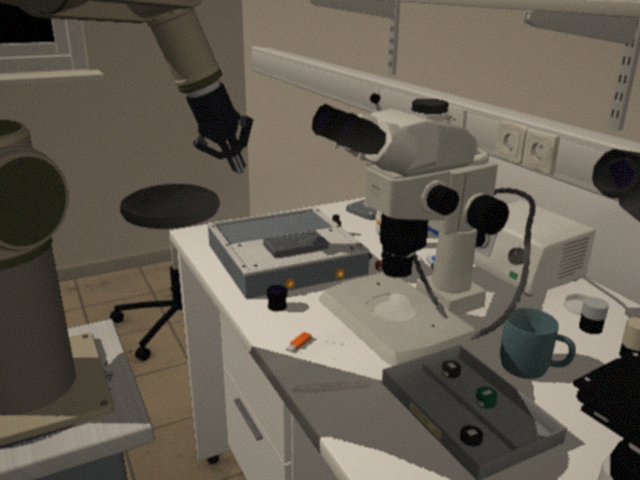

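View pics/wrist1.png

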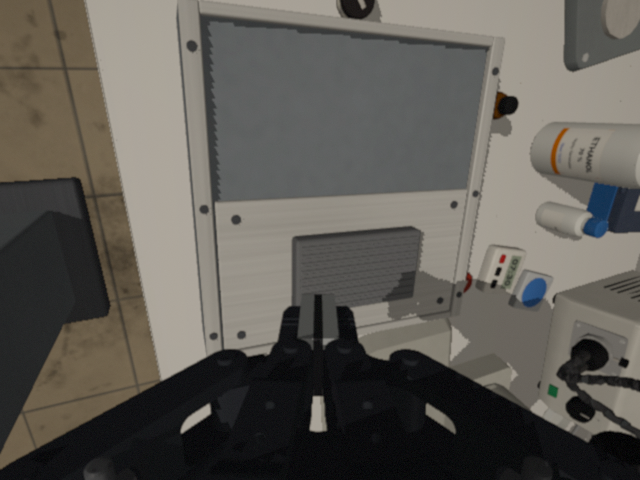

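```bash
python3 - <<'E'
from h import *
s=pickle.load(open('wrist1.pkl','rb'))
i=s['image'].copy()
def poly(pts):
    p=proj(s,np.array([box(a) for a in pts]));cv2.polylines(i,[np.int32(p.round())],True,(0,0,255),1)
poly([(-60,-95,73),(60,-95,73),(60,-25,73),(-60,-25,73)])
poly([(-135,-137.5,57),(135,-137.5,57),(135,137.5,57),(-135,137.5,57)])
poly([(-120,-126.5,56),(120,-126.5,56),(120,6.5,56),(-120,6.5,56)])
cv2.imwrite('pics/ov1.png',i)
E
```

```text
(no output)
```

View pics/ov1.png

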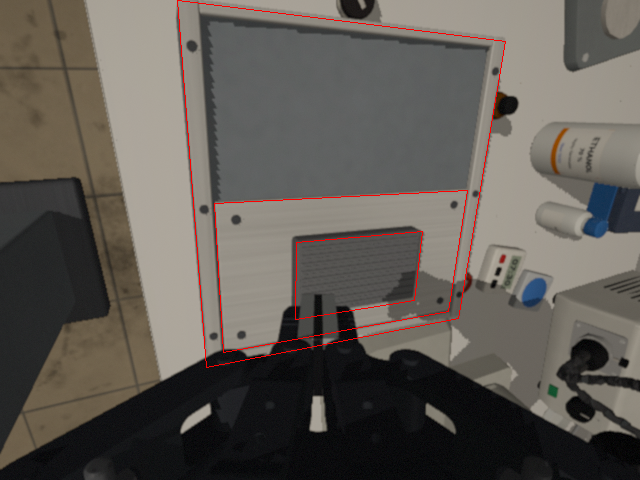

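Request:
{"api": "carry_out", "payload": {
  "increments": [
    [[-0.0265, 0.0215, 0.0092], [0, 0, 0], 1],
    [[-0.0265, 0.0215, 0.0092], [0, 0, 0], 1],
    [[-0.0265, 0.0215, 0.0092], [0, 0, 0], 1],
    [[-0.0265, 0.0215, 0.0092], [0, 0, 0], 1],
    [[0, 0, 0], [0, 0, 0], 1],
    [[0.001, -0.011, 0.029], [0, 0, 0], 1],
    [[0.001, -0.011, 0.029], [0, 0, 0], 1],
    [[0.001, -0.011, 0.029], [0, 0, 0], 1],
    [[0, 0, 0], [0, 0, 0], 1]
  ]
}}

```text
time: 3.35
tool_pos: [525.7, 144.1, 119.1]
tcp_rot: [159.4, 1.7, 88.5]
ft_force: [-0.5, 0.3, -0.9]
finger_gap: -0.1
```

```bash
python3 - <<'E'
from h import *
go(box([0,-112,65]))
snap('scene','scene2');
E
```

```text
tcp [525.7 144.1 119.1] [159.4   1.7  88.5] box [ -2.1 -99.1 119.1] F [-0.5  0.3 -0.9] gap -0.1 t 3.35
 d world [  1.4 -13.  -54.1] tool [-11.3 -17.5  51.6] axes
 [[ 0.026  0.936  0.351]
 [ 0.999 -0.014 -0.037]
 [-0.03   0.352 -0.936]]
```

View pics/scene2.png

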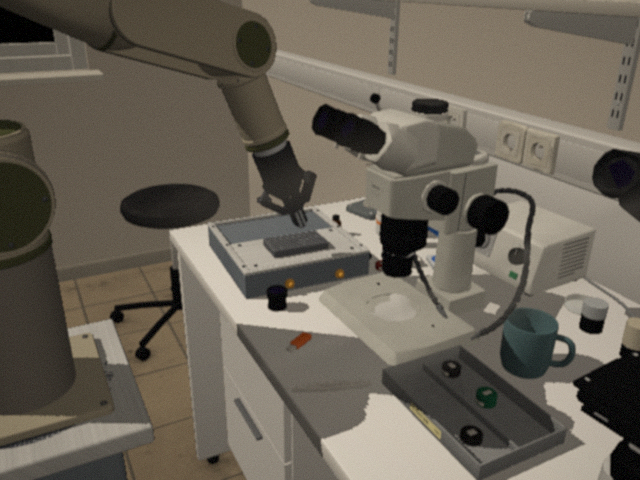

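Request:
{"api": "carry_out", "payload": {
  "increments": [
    [[-0.008, 0, 0], [0, 0, 0], 1],
    [[-0.007, 0, 0], [0, 0, 0], 1],
    [[0, 0, 0], [0, 0, 0], 1],
    [[0.001, -0.007, 0.018], [0, 0, 0], 1],
    [[0.001, -0.007, 0.018], [0, 0, 0], 1],
    [[0, 0, 0], [0, 0, 0], 1]
  ]
}}

```text
time: 4.0
tool_pos: [533.3, 132.3, 95.2]
tcp_rot: [158.3, 1.4, 88.6]
ft_force: [-0.9, -0.0, -0.7]
finger_gap: -0.3
```

```bash
python3 - <<'E'
from h import *
go(box([0,-112,65]))
snap('wrist','wrist3');
E
```

```text
tcp [533.3 132.3  95.2] [158.3   1.4  88.6] box [   6.1 -110.5   95.2] F [-0.9 -0.  -0.7] gap -0.3 t 4.0
 d world [ -6.2  -1.2 -30.2] tool [ -0.6 -16.9  25.8] axes
 [[ 0.025  0.929  0.37 ]
 [ 0.999 -0.014 -0.032]
 [-0.025  0.37  -0.929]]
```

View pics/wrist3.png

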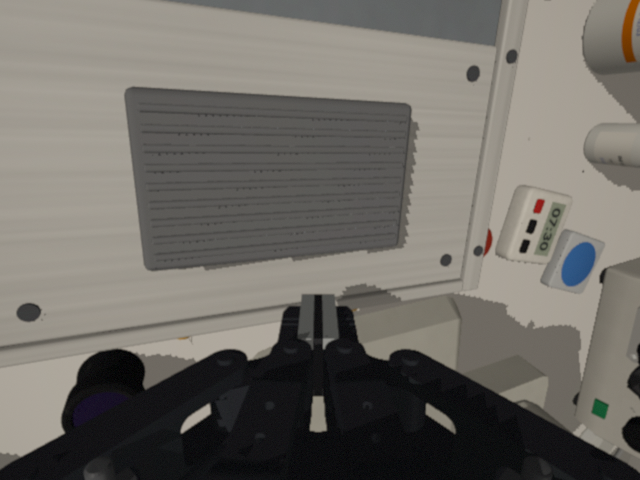

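Request:
{"api": "carry_out", "payload": {
  "increments": [
    [[-0.001, -0.007, 0.01], [0, 0, 0], 1],
    [[0, -0.006, 0.01], [0, 0, 0], 1],
    [[0, -0.004, 0.006], [0, 0, 0], 1],
    [[0, 0, 0], [0, 0, 0], 1]
  ]
}}

```text
time: 4.45
tool_pos: [530.0, 131.0, 68.3]
tcp_rot: [157.8, 1.3, 88.5]
ft_force: [-0.4, 0.3, -0.8]
finger_gap: 0.2
```

```bash
python3 - <<'E'
from h import *
go(box([0,-112,65]))
E
```

```text
tcp [530.  131.   68.3] [157.8   1.3  88.5] box [   2.9 -112.    68.3] F [-0.4  0.3 -0.8] gap 0.2 t 4.45
 d world [-2.9  0.1 -3.3] tool [ 0.1 -3.9  1.9] axes
 [[ 0.026  0.926  0.377]
 [ 0.999 -0.015 -0.031]
 [-0.023  0.377 -0.926]]
```

Request:
{"api": "carry_out", "payload": {
  "increments": [
    [[0, -0.004, 0.002], [0, 0, 0], 1],
    [[0.008, 0, 0], [0, 0, 0], 1],
    [[0.01, 0, 0], [0, 0, 0], 1],
    [[0.012, 0.0005, 0], [0, 0, 0], 1],
    [[0.012, 0.0005, 0], [0, 0, 0], 1]
  ]
}}

```text
time: 4.95
tool_pos: [529.1, 173.5, 64.4]
tcp_rot: [157.8, 1.4, 88.4]
ft_force: [0.7, -0.8, -0.6]
finger_gap: 0.3
```

```bash
python3 - <<'E'
from h import *
go(box([0,15,65]))
snap('wrist','wrist4')
E
```

```text
tcp [529.1 173.5  64.4] [157.8   1.4  88.4] box [ -0.3 -69.6  64.4] F [ 0.7 -0.8 -0.6] gap 0.3 t 4.95
 d world [ 4.7 84.4  0.6] tool [84.5  3.1 -1.5] axes
 [[ 0.029  0.926  0.377]
 [ 0.999 -0.017 -0.033]
 [-0.024  0.378 -0.926]]
```

View pics/wrist4.png

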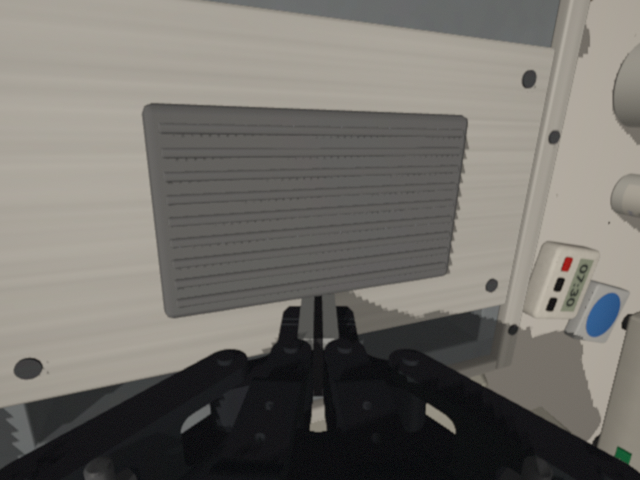

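Request:
{"api": "carry_out", "payload": {
  "increments": [
    [[0.011, 0.0004, 0], [0, 0, 0], 1],
    [[0.011, 0.0004, 0], [0, 0, 0], 1],
    [[0.011, 0.0004, 0], [0, 0, 0], 1],
    [[0.011, 0.0004, 0], [0, 0, 0], 1],
    [[0.011, 0.0004, 0], [0, 0, 0], 1],
    [[0.011, 0.0004, 0], [0, 0, 0], 1],
    [[0, 0, 0], [0, 0, 0], 1]
  ]
}}

```text
time: 5.7
tool_pos: [534.1, 246.6, 65.0]
tcp_rot: [157.7, 1.3, 88.5]
ft_force: [0.9, 0.5, 0.7]
finger_gap: 0.0
```

```bash
python3 - <<'E'
from h import *
go(box([0,15,65]))
snap('wrist','wrist5');snap('top','top5')
E
```

```text
tcp [534.1 246.6  65. ] [157.7   1.3  88.5] box [ 0.9  3.7 65. ] F [0.9 0.5 0.7] gap 0.0 t 5.7
 d world [-0.4 11.4  0. ] tool [11.3 -0.5 -0.5] axes
 [[ 0.027  0.925  0.379]
 [ 0.999 -0.016 -0.032]
 [-0.023  0.379 -0.925]]
```

View pics/wrist5.png

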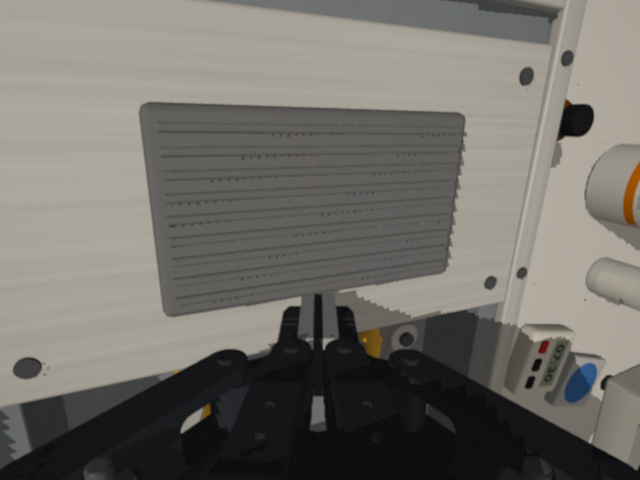

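Request:
{"api": "carry_out", "payload": {
  "increments": [
    [[0.005, 0, 0], [0, 0, 0], 1],
    [[0.004, 0, 0], [0, 0, 0], 1],
    [[0.003, 0, 0], [0, 0, 0], 1]
  ]
}}

```text
time: 6.1
tool_pos: [534.2, 256.6, 64.3]
tcp_rot: [157.7, 1.4, 88.4]
ft_force: [-1.0, -2.5, 1.7]
finger_gap: 0.1
```

```bash
python3 - <<'E'
from h import *
go(box([0,15,65]))
snap('wrist','wrist6')
E
```

```text
tcp [534.2 256.6  64.3] [157.7   1.4  88.4] box [ 0.5 13.7 64.3] F [-1.  -2.5  1.7] gap 0.1 t 6.1
 d world [-0.4  1.3  0.7] tool [ 1.3 -0.2 -0.9] axes
 [[ 0.029  0.925  0.378]
 [ 0.999 -0.017 -0.034]
 [-0.025  0.379 -0.925]]
```

View pics/wrist6.png

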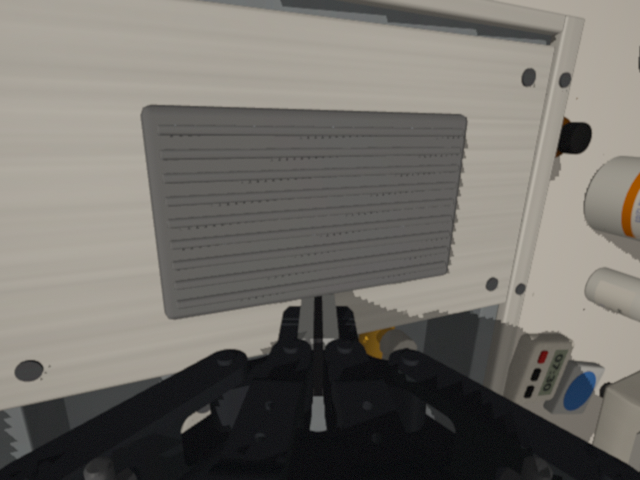

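Request:
{"api": "carry_out", "payload": {
  "increments": [
    [[0.003, 0, 0], [0, 0, 0], 1],
    [[0.003, 0, 0], [0, 0, 0], 1]
  ]
}}

```text
time: 6.35
tool_pos: [534.5, 262.7, 64.2]
tcp_rot: [157.8, 1.5, 88.3]
ft_force: [-2.9, -6.6, 4.8]
finger_gap: 0.0
```

```bash
python3 - <<'E'
from h import *
go(box([0,15,65]))
E
```

```text
tcp [534.5 262.7  64.2] [157.8   1.5  88.3] box [ 0.4 19.8 64.2] F [-2.9 -6.6  4.8] gap 0.0 t 6.35
 d world [-0.7 -4.7  0.8] tool [-4.8 -0.2 -0.8] axes
 [[ 0.029  0.925  0.378]
 [ 0.999 -0.017 -0.035]
 [-0.026  0.378 -0.925]]
```

Request:
{"api": "carry_out", "payload": {
  "increments": [
    [[-0.012, 0, 0], [0, 0, 0], 1],
    [[-0.02, 0, 0], [0, 0, 0], 1],
    [[-0.02, 0.018, -0.044], [0, 0, 0], 1],
    [[-0.02, 0.018, -0.044], [0, 0, 0], 1],
    [[-0.02, 0.018, -0.044], [0, 0, 0], 1],
    [[-0.03, 0, 0], [0, 0, 0], 1],
    [[-0.03, 0, 0], [0, 0, 0], 1],
    [[0, 0, 0], [0, 0, 0], 1]
  ]
}}

```text
time: 7.15
tool_pos: [528.6, 109.0, 212.3]
tcp_rot: [157.7, 1.5, 88.7]
ft_force: [-0.1, 0.6, -0.2]
finger_gap: 0.3
```

```bash
python3 - <<'E'
from h import *
go(box([0,-100,65]))
snap('wrist','wrist7');snap('top','top7')
E
```

```text
tcp [528.6 109.  212.3] [157.7   1.5  88.7] box [   2.6 -134.1  212.3] F [-0.1  0.6 -0.2] gap 0.3 t 7.15
 d world [  -0.8   34.1 -147.3] tool [ 37.9 -56.9 134.8] axes
 [[ 0.022  0.925  0.378]
 [ 0.999 -0.011 -0.032]
 [-0.026  0.379 -0.925]]
```

View pics/wrist7.png

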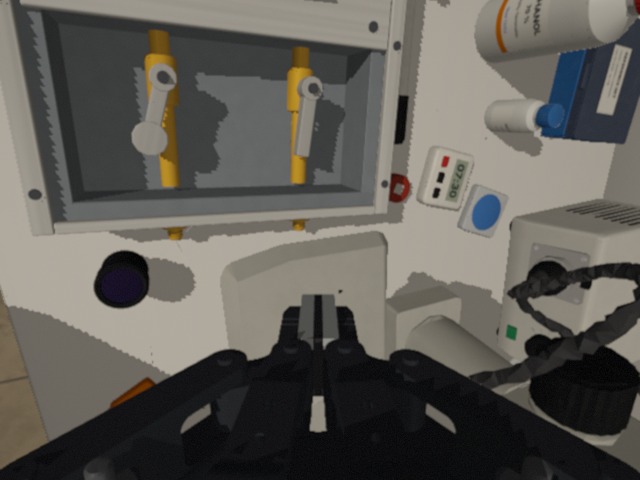

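View pics/top7.png

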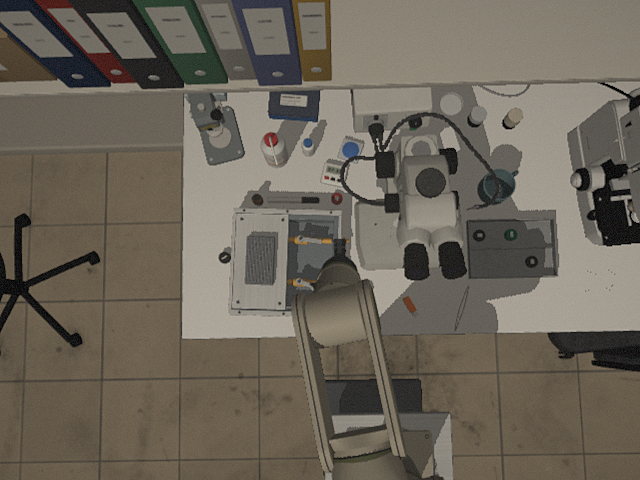

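```bash
python3 - <<'E'
from h import *
s=pickle.load(open('wrist7.pkl','rb'))
for n,uv,z in(("pivot",(163,77),50),("disc",(150,138),46),("barpiv",(311,89),50),("barend",(303,155),45),("coverR1",(20,4),50),("wellFR",(30,232),57),("wellBR",(385,206),57)):
    print(n,tobox(back(s,uv,z)).round(1))
i=s['image'].copy()
def poly(pts,c=(0,0,255)):
    p=proj(s,np.array([box(a) for a in pts]));cv2.polylines(i,[np.int32(p.round())],True,c,1)
poly([(-135,-137.5,57),(135,-137.5,57),(135,137.5,57),(-135,137.5,57)])
poly([(-120,-3.5,56),(120,-3.5,56),(120,129.5,56),(-120,129.5,56)])
poly([(-110,-117.5,50),(110,-117.5,50),(110,-2.5,50),(-110,-2.5,50)],(255,0,0))
poly([(-47+12*np.cos(a),-77+12*np.sin(a),46) for a in np.linspace(0,6.3,20)],(0,255,0))
poly([(-47,-35,46),(-47,-77,46)],(0,255,0))
cv2.imwrite('pics/ov7.png',cv2.resize(i[:260,:420],None,fx=1.9,fy=1.9))
E
```

```text
pivot [-46.2 -32.9  50. ]
disc [-57.7 -72.6  46. ]
barpiv [ 60.  -33.3  50. ]
barend [ 56.7 -83.7  45. ]
coverR1 [-119.1   -0.2   50. ]
wellFR [-133.9 -132.2   57. ]
wellBR [ 132.6 -127.4   57. ]
```

View pics/ov7.png

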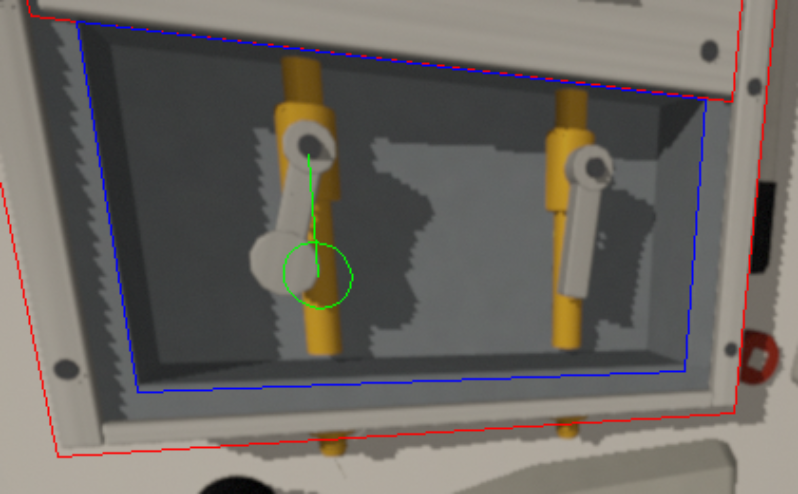

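Request:
{"api": "carry_out", "payload": {
  "increments": [
    [[0.025, 0, 0], [0.09, 0, 0], 1],
    [[0.025, 0, 0], [0.09, 0, 0], 1],
    [[0, 0, 0], [0, 0, 0], 1]
  ]
}}

```text
time: 7.55
tool_pos: [524.8, 162.9, 203.8]
tcp_rot: [169.0, 1.5, 88.8]
ft_force: [0.3, 0.3, -0.9]
finger_gap: 0.1
```

```bash
python3 - <<'E'
from h import *
go(box([-20,-74,90]))
E
```

```text
tcp [524.8 162.9 203.8] [169.    1.5  88.8] box [ -4.  -80.4 203.8] F [ 0.3  0.3 -0.9] gap 0.1 t 7.55
 d world [ -15.6    7.2 -113.8] tool [  9.9 -37.2 108.5] axes
 [[ 0.022  0.981  0.191]
 [ 0.999 -0.016 -0.03 ]
 [-0.026  0.191 -0.981]]
```

Request:
{"api": "carry_out", "payload": {
  "increments": [
    [[0.003, -0.012, 0.035], [0, 0, 0], 1],
    [[0.003, -0.012, 0.035], [0, 0, 0], 1],
    [[0.003, -0.012, 0.035], [0, 0, 0], 1],
    [[0, 0, 0], [0, 0, 0], 1]
  ]
}}

```text
time: 7.95
tool_pos: [508.9, 172.2, 89.2]
tcp_rot: [168.8, 1.5, 89.1]
ft_force: [-0.6, -0.1, -0.9]
finger_gap: 0.1
```

```bash
python3 - <<'E'
from h import *
go(box([-20,-74,38]))
snap('wrist','wrist8')
E
```

```text
tcp [508.9 172.2  89.2] [168.8   1.5  89.1] box [-20.3 -72.   89.2] F [-0.6 -0.1 -0.9] gap 0.1 t 7.95
 d world [  0.2  -2.  -51.2] tool [-0.6 -9.7 50.3] axes
 [[ 0.015  0.981  0.194]
 [ 1.    -0.01  -0.029]
 [-0.027  0.194 -0.981]]
```

View pics/wrist8.png

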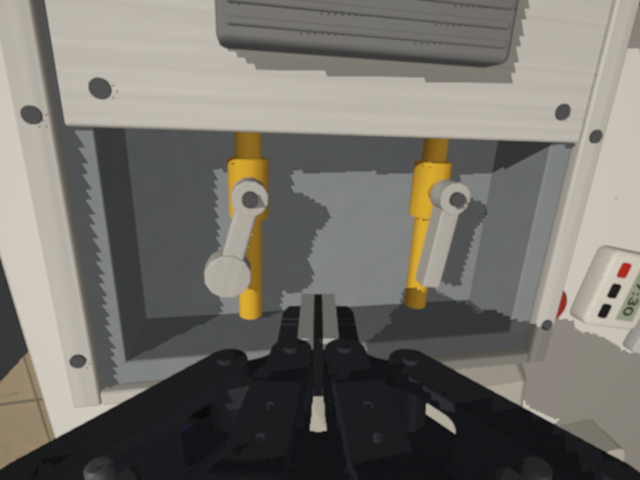

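Request:
{"api": "carry_out", "payload": {
  "increments": [
    [[0, -0.004, 0.018], [0, 0, 0], 1],
    [[0, -0.004, 0.018], [0, 0, 0], 1],
    [[0, -0.003, 0.015], [0, 0, 0], 1],
    [[0, 0, 0], [0, 0, 0], 1]
  ]
}}

```text
time: 8.4
tool_pos: [517.7, 173.4, 50.1]
tcp_rot: [167.6, 1.3, 89.3]
ft_force: [-0.1, 0.5, -0.6]
finger_gap: -0.1
```

```bash
python3 - <<'E'
from h import *
for b in ([-40,-77,37],[-54.5,-78,37],[-72,-71,37],[-85,-57,37]): go(box(b))
E
```

```text
tcp [517.7 173.4  50.1] [167.6   1.3  89.3] box [-11.6 -70.3  50.1] F [-0.1  0.5 -0.6] gap -0.1 t 8.4
 d world [-28.7  -5.2 -13.1] tool [ -5.3 -30.8   6.8] axes
 [[ 0.013  0.977  0.214]
 [ 1.    -0.008 -0.024]
 [-0.022  0.214 -0.977]]
tcp [517.7 173.4  50.1] [167.6   1.3  89.3] box [-11.6 -70.3  50.1] F [-0.1  0.5 -0.6] gap -0.1 t 8.4
 d world [-43.2  -5.5 -13.1] tool [ -5.7 -45.    3.7] axes
 [[ 0.013  0.977  0.214]
 [ 1.    -0.008 -0.024]
 [-0.022  0.214 -0.977]]
tcp [517.7 173.4  50.1] [167.6   1.3  89.3] box [-11.6 -70.3  50.1] F [-0.1  0.5 -0.6] gap -0.1 t 8.4
 d world [-60.4   2.4 -13.1] tool [  1.9 -61.8  -0.2] axes
 [[ 0.013  0.977  0.214]
 [ 1.    -0.008 -0.024]
 [-0.022  0.214 -0.977]]
tcp [517.7 173.4  50.1] [167.6   1.3  89.3] box [-11.6 -70.3  50.1] F [-0.1  0.5 -0.6] gap -0.1 t 8.4
 d world [-72.6  17.1 -13.1] tool [ 16.4 -73.9  -3.2] axes
 [[ 0.013  0.977  0.214]
 [ 1.    -0.008 -0.024]
 [-0.022  0.214 -0.977]]
```

Request:
{"api": "carry_out", "payload": {
  "increments": [
    [[-0.003, -0.009, 0.006], [0, 0, 0], 1],
    [[-0.003, -0.009, 0.006], [0, 0, 0], 1],
    [[0, 0, 0], [0, 0, 0], 1]
  ]
}}

```text
time: 8.7
tool_pos: [505.4, 167.8, 39.5]
tcp_rot: [167.2, 1.1, 89.3]
ft_force: [-0.0, -0.4, 0.3]
finger_gap: -0.2
```

```bash
python3 - <<'E'
from h import *
for b in ([-40,-77,37],): go(box(b))
E
```

```text
tcp [505.4 167.8  39.5] [167.2   1.1  89.3] box [-23.6 -76.5  39.5] F [-0.  -0.4  0.3] gap -0.2 t 8.7
 d world [-16.4   0.4  -2.5] tool [  0.2 -16.5  -1.2] axes
 [[ 0.013  0.975  0.222]
 [ 1.    -0.008 -0.022]
 [-0.02   0.222 -0.975]]
```

Request:
{"api": "carry_out", "payload": {
  "increments": [
    [[0, -0.01, -0.001], [0, 0, 0], 1],
    [[0, -0.01, -0.002], [0, 0, 0], 1],
    [[0, -0.01, -0.002], [0, 0, 0], 1]
  ]
}}

```text
time: 9.0
tool_pos: [476.4, 168.7, 40.7]
tcp_rot: [166.8, 1.0, 89.2]
ft_force: [3.7, 0.1, 1.1]
finger_gap: 0.0
```

```bash
python3 - <<'E'
from h import *
for b in ([-72,-71,37],[-85,-57,37]): go(box(b))
snap('wrist','wrist9')
E
```

```text
tcp [476.4 168.7  40.7] [166.8   1.   89.2] box [-52.6 -77.2  40.7] F [3.7 0.1 1.1] gap 0.0 t 9.0
 d world [-19.1   7.2  -3.7] tool [  7.  -19.5  -0.9] axes
 [[ 0.013  0.973  0.228]
 [ 1.    -0.009 -0.021]
 [-0.018  0.229 -0.973]]
tcp [476.4 168.7  40.7] [166.8   1.   89.2] box [-52.6 -77.2  40.7] F [3.7 0.1 1.1] gap 0.0 t 9.0
 d world [-31.3  21.8  -3.7] tool [ 21.5 -31.5  -4. ] axes
 [[ 0.013  0.973  0.228]
 [ 1.    -0.009 -0.021]
 [-0.018  0.229 -0.973]]
```

View pics/wrist9.png

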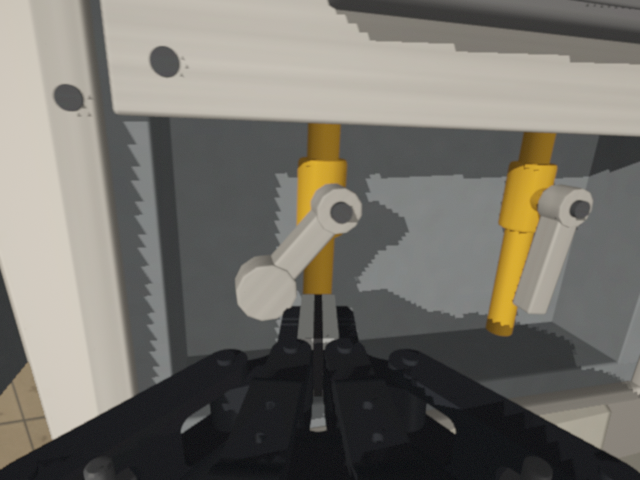

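Request:
{"api": "carry_out", "payload": {
  "increments": [
    [[0.003, -0.01, 0], [0, 0, 0], 1],
    [[0.004, -0.01, 0], [0, 0, 0], 1],
    [[0.007, -0.006, -0.001], [0, 0, 0], 1],
    [[0.008, -0.006, -0.001], [0, 0, 0], 1]
  ]
}}

```text
time: 9.45
tool_pos: [440.6, 191.1, 34.2]
tcp_rot: [166.9, 1.1, 89.2]
ft_force: [1.7, -3.2, 1.2]
finger_gap: -0.1
```

```bash
python3 - <<'E'
from h import *
for b in ([-85,-50,38],): go(box(b))
snap('wrist','wrist10')
E
```

```text
tcp [440.6 191.1  34.2] [166.9   1.1  89.2] box [-89.5 -56.7  34.2] F [ 1.7 -3.2  1.2] gap -0.1 t 9.45
 d world [4.9 6.4 3.8] tool [ 6.4  5.6 -2.8] axes
 [[ 0.014  0.974  0.227]
 [ 1.    -0.01  -0.023]
 [-0.02   0.227 -0.974]]
```

View pics/wrist10.png

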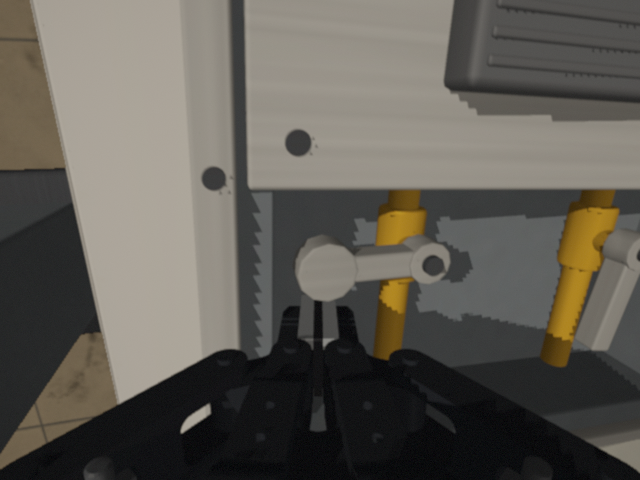

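The picture shows the disc at (325,268) and its pivot at (431,264). The lever points at the robot and is nearly shut. I'll push a little farther left to the stop.

Request:
{"api": "carry_out", "payload": {
  "increments": [
    [[0.003, 0.002, -0.002], [0, 0, 0], 1],
    [[0.003, 0.001, -0.001], [0, 0, 0], 1]
  ]
}}

```text
time: 9.7
tool_pos: [438.8, 193.9, 34.0]
tcp_rot: [167.3, 1.7, 89.3]
ft_force: [9.3, -26.0, -1.2]
finger_gap: -0.1
```

```bash
python3 - <<'E'
from h import *
for b in ([-85,-50,38],): go(box(b))
s=snap('wrist','wrist11')
E
```

```text
tcp [438.8 193.9  34. ] [167.3   1.7  89.3] box [-91.5 -53.9  34. ] F [  9.3 -26.   -1.2] gap -0.1 t 9.7
 d world [6.7 3.6 4. ] tool [ 3.5  7.4 -2.6] axes
 [[ 0.012  0.976  0.219]
 [ 0.999 -0.005 -0.032]
 [-0.03   0.22  -0.975]]
```

View pics/wrist11.png

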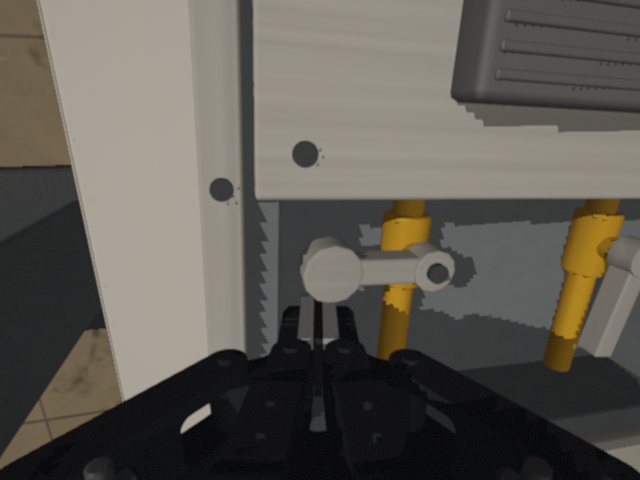

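The force has jumped to 26 N, so the lever is at its hard stop. I'll back off to the right, then go up.

Request:
{"api": "carry_out", "payload": {
  "increments": [
    [[-0.006, 0, 0], [0, 0, 0], 1],
    [[-0.012, 0.002, 0], [0, 0, 0], 1],
    [[0, 0.001, -0.01], [0, 0, 0], 1],
    [[0, 0.008, -0.035], [0, 0, 0], 1],
    [[0, 0.008, -0.035], [0, 0, 0], 1],
    [[0, 0.008, -0.035], [0, 0, 0], 1],
    [[0, 0.008, -0.035], [0, 0, 0], 1],
    [[0, 0, 0], [0, 0, 0], 1],
    [[0, 0, 0], [0, 0, 0], 1]
  ]
}}

```text
time: 10.65
tool_pos: [436.7, 183.7, 195.5]
tcp_rot: [167.8, 1.7, 89.3]
ft_force: [-0.0, -0.3, -0.4]
finger_gap: 0.5
```

```bash
python3 - <<'E'
from h import *
go(box([-85,-50,38]))
s=snap('wrist','wrist12');snap('top','top12');snap('scene','scene12')
i=s['image'].copy()
def poly(pts,c=(0,0,255)):
    p=proj(s,np.array([box(a) for a in pts]));cv2.polylines(i,[np.int32(p.round())],True,c,1)
poly([(-120,-3.5,56),(120,-3.5,56),(120,129.5,56),(-120,129.5,56)])
poly([(-89+12*np.cos(a),-35+12*np.sin(a),46) for a in np.linspace(0,6.3,20)],(0,255,0))
cv2.imwrite('pics/ov12.png',i)
E
```

```text
tcp [436.7 183.7 195.5] [167.8   1.7  89.3] box [-93.  -64.3 195.5] F [-0.  -0.3 -0.4] gap 0.5 t 10.65
 d world [   8.8   13.8 -157.5] tool [ 18.5 -24.9 155.2] axes
 [[ 0.011  0.977  0.212]
 [ 1.    -0.005 -0.031]
 [-0.029  0.212 -0.977]]
```

View pics/ov12.png

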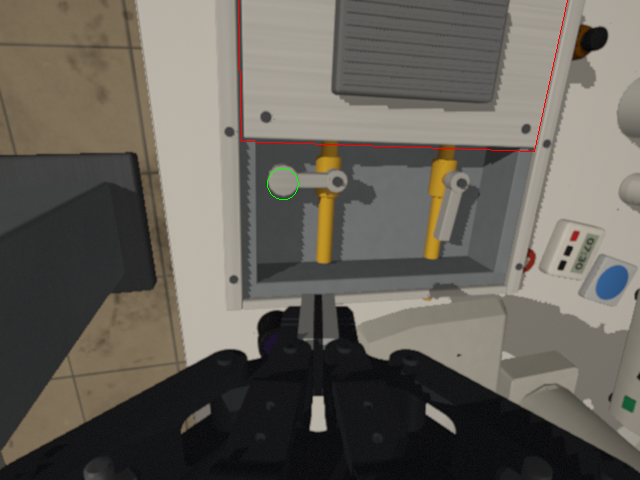

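View pics/scene12.png

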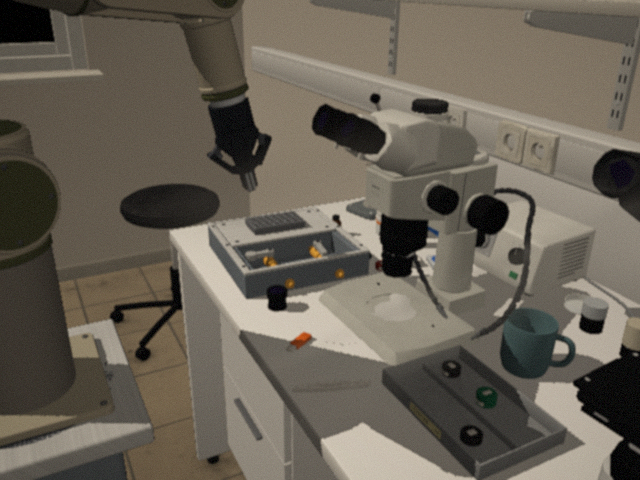

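The disc at (283,182) sits on the predicted fully shut position. The cover lies on its fully-aside outline, the bar lever at (450,210) is unturned, the loupe is in place, and the arm is clear.

```bash
python3 -c "
from bench import r
print(r.hand_in())"
```

```text
the job is handed in; nothing more can be done
None
```

I pushed the cover left with closed fingers onto the deck, then pushed the marked lever (the near valve, box x -47 mm) clockwise to its stop and backed off. The job was handed in at about 11 s of the 45 s allowed; it reports no verdict.

- **Cover:** in the last wrist picture its edges match the predicted outline for box y +63 mm, to within about 2 mm. It looked flat on the box. The push met about 7 N near the left stop.
- **Marked lever:** the disc lies on the predicted fully shut position. The side force rose to 26 N when it met the stop.
- **Plain bar lever:** it looks unchanged from the earlier pictures, turned slightly as it was at the start.
- **Bystanders:** nothing in the last pictures looked moved. I did not measure each one, and the tool never went near any except the loupe, which it passed over well above.
- **Robot:** the tool ended clear at z 196 mm with about 0 N on it.

No check failed. The one discrepancy was that the box pose from the camera calibration was off by 1–2 mm in places.

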